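# Set the stop of the drive-drilling jig and nudge the drive home

## Task

Get the old hard drive ready for drilling: slide the red knob of the jig along its slot until its pointer is in line with the yellow mark, which sets the stop hidden under the cover. Then take the push block by its handle and nudge the drive along the channel until it rests against that stop, gently enough that the stop stays on the yellow mark; never touch the drive with the gripper itself. Finally stand the push block upright on the bench, out of the jig, and leave the other things on the bench where they are.

Things in the scene. Friction and masses are not known exactly. Their poses are not given: they have to be found in the camera images.
- jig: Fixed jig, 104 mm wide (x), 310 mm long (y). Origin: on the bench, mid-width, 190 mm from the open mouth end (-y), 120 mm from the closed end (+y). z up, +y along the channel from mouth to stop. Open-topped channel 73 mm wide along y, floor 6 mm above the bench, between grey rails 15.5 mm wide whose tops are 26 mm above the bench.
- jig_cover (a point): Middle of the top of the jig's dark grey cover plate, which hides the stop; axes as the jig's. The plate is 104 mm wide, lies over the channel from y = -2 to 120 mm in the jig's frame, underside 26 mm and top 32 mm above the bench, with a pale slot strip along its middle. A low brass drill bush (to 36 mm above the bench) at x = -36, y = 12 mm of the jig.
- stop (a joint): Position of the sliding stop (m), 0 to 0.090, growing towards the jig's +y. The red knob and the hidden stop are one piece. The slide is stiff: about 9 N moves it, and it stays where it is left; a harder shove, on the knob or through the drive, shifts it. Knob centre in the jig's frame: x = 0, y = 6 mm + joint value.
- stop_knob (a point): Grasp centre of the red knob, 56 mm above the bench. The knob is a block 30 mm along the jig's x, 18 mm along y, its top 66 mm above the bench (34 mm above the cover); a small red pointer at its foot, on the jig's +x side, is in line with its centre. This point's axes are the jig's.
- stop_face (a point): Centre of the hidden stop's face, which the drive is to meet: 6 mm to the jig's -y side of the knob's centre, 13.5 mm above the bench, facing -y. Axes as the jig's.
- mark_yellow: Yellow mark, the target: flat bar 20 mm along the jig's x, 6 mm along y, 3 mm high, fixed on the cover 41 mm to the jig's +x side of the slot's centre line. Origin: middle of its underside, 32 mm above the bench; axes as the jig's. The stop is set right when the knob's centre has the same y in the jig's frame as this mark.
- mark_blue: Blue mark of the same shape, fixed on the same strip, for another kind of drive: not used now. Which of the two marks lies nearer the mouth varies.
- drive: Hard drive lying flat in the channel, aluminium with a yellow label: 70 mm wide (x), 100 mm long (y), 15 mm thick, about 0.17 kg, 3 mm of side play in the channel. It slides with 1 to 2 N. Origin: middle of its underside; +y towards the stop. It starts clear of the cover, in the mouth half of the channel.
- drive_front (a point): Centre of the drive's leading end face (+y), which is to meet the stop.
- drive_back (a point): Centre of the drive's rear end face (-y), where the push block pushes; even when the drive is home it stays clear of the cover.
- pusher_grip (a point): Grasp centre of the push block's handle, 78 mm above its underside; z up. Orange foot 50 mm (x) by 30 mm (y) by 20 mm high; square wooden handle 24 by 24 mm rises from its middle to 101 mm. About 0.15 kg. Starts upright on the bench. Its long sides (facing +y and -y) push the drive; the foot fits in the channel with its x across it.
- heatsink: Bystander: finned cooler 80 x 80 x 56 mm, origin under its centre.
- fan: Bystander: black case fan 92 x 92 x 25 mm, lying flat, origin under its centre.
- psu: Bystander: steel power supply 140 x 150 x 86 mm, origin under its centre.
- screwdriver: Bystander: yellow-handled screwdriver 200 mm long, 26 mm thick, lying along its x, origin under its middle.
Things that resemble listed ones, but are neither listed nor needed, are in the scene too. Of the things that look like the part that bears pusher_grip, take the one that is farthest to the robot's left at the start. There is more than one size of the drive; the one meant has the size given above.

How it is judged:
On the way, in this order (a step that is already met when the one before it is completed fails the run):
1. the knob stands still in line with the yellow mark (within 4 mm) (y of stop_knob in the frame of mark_yellow between -0.004 and 0.004 m and velocity of joint stop between -0.005 and 0.005 m/s), for 0.3 s.
2. the drive rests against the stop (gap under 3 mm), with the knob still on the yellow mark (y of stop_knob in the frame of mark_yellow between -0.004 and 0.004 m and y of drive_front in the frame of stop_face above -0.003 m and angle between drive's own z axis and vertical below 0.08 rad and linear speed of drive below 0.01 m/s), for 0.2 s.
At the end, for the whole second after the job is handed in: The knob is in line with the yellow mark (within 4 mm), the drive lies flat in the channel, at rest, with its front within 3 mm of the stop's face, and the push block stands upright on the bench itself (not in or on the jig) (all of step 2 and angle between pusher_grip's own z axis and vertical below 0.1 rad and height (world z) of pusher_grip between 0.074 and 0.081 m); the robot touches nothing.
It fails at once if the robot itself touches the drive (contact force between any of the fingers, the arm and drive above 0.5 N).
It fails at once if a bystander (heat sink, fan, power supply, screwdriver) is moved by more than 15 mm (distance of any of heatsink, fan, psu, screwdriver from where it was at the start of the episode above 0.015 m).
It also fails if it takes over 67 s, if anything falls off the work surface, if the arm or the gripper's body presses on something with over 40 N, if the wrist force passes 120 N, or if a joint passes its speed limit or range.

## Robot

A 7-joint arm with a two-finger parallel gripper is mounted at the origin on the work surface. World frame = base frame: x ahead of the robot, y to its left, z up, the work surface at z = 0. Lengths are in m, angles in rad, forces in N, time in s.
With the tool pointing down it reaches from about 0.4 to 0.875 m from the base axis. Payload 19.3 kg.
Tool frame: the origin (TCP) lies on the front face of the gripper's body, between the roots of the fingers; the fingertips stand 73 mm ahead of it and the grasp point (between the pads) lies ahead of it (env.grasp_offset is the z of the grasp point in the tool frame, in m); z points along the fingers, y is the line along which they close (so a half turn about z gives the same grasp; the last joint's range is limited). The gripper opens to 85 mm and grips with 20 to 120 N. Pads are 22 mm wide; open, the fingers measure 114 mm over their backs; the gripper's body (76 mm by 85 mm) begins 54 mm behind the grasp point. The pads swing forward as they close: fully open they stand 13 mm farther back than shut.
Start: joints at [1.184, 0.521, -0.036, 1.599, 0.021, 1.021, -0.113], TCP at [0.195, -0.594, 0.304] pointing down, gripper open.
Joint ranges: [-2.91, 2.91], [-0.3, 2.13], [-1.5, 1.42], [0.17, 2.43], [-1.26, 4.41], [0.16, 1.93], [-2.52, 2.52]. Speed limits (rad/s): [1.89, 1.89, 2.39, 2.39, 3.01, 3.01, 3.01].

## Interface

Orientations are given as a 3x3 rotation matrix whose columns are the frame's x, y, z axes.
In Python, from workcell import sense, eyes, env gives the robot as it stands. The module is installed in compiled form; this text tells all that it offers.
- The arm moves only by the tool move_arm, never from a script. Its argument "steps" is a list of rows, each a list of 2 entries, a list of its own where there are three numbers: the shift along the tool's x, y, z in m, then the turn about the tool's z in rad. A call has 1 to 20 rows; each row is the pose to reach, as a shift and turn from the pose commanded when the call began, along the tool's axes at that moment; what a row does not reach only later rows make up. A row lasts 1/10 s, in which the tool goes at most 50 mm and 8.59 degrees, less where a joint would pass 70% of its speed; a pose out of reach is approached as far as the arm can. A call with a gripper value outside its range is refused whole. "gripper" is the opening, from -1 (shut) to 1 (fully open), so that 0 is half open, set as the call begins (left out, the last holds). The fingers move at their own pace and stop on an object; "squeeze" is the grip in N (left out, the last holds). Time passes only in rows, so rows that repeat a pose let the fingers close. It gives the time, the measured TCP pose, the force, the opening and the grip force at its end, in the units of the state.
- sense(): the state, without advancing time (a new reading comes with each control period).
- eyes.camera(name): name is "scene" or "side" or "wrist"; returns a dict with "pixels" (420x560x3 uint8, red, green, blue), "fx", "fy", "cx", "cy" (pixels), "cam_to_world" (4x4, takes a point from camera to world coordinates). Camera axes: x right, y up, looking along -z (the intrinsics and any distortion apply to the point x, -y, -z); pixel columns grow to the right and rows downward; lengths in m; the calibration is good to about 2 mm. A picture is of the moment at which its call begins. There is no depth.
- env.hand_in(): hands the job in; it is judged then, once.
The state is a dict: "time": time; "joints": joint angles; "qd": joint speeds; "joint_torque": joint torques, N m; "position": TCP position; "eef_rot": TCP orientation; "contact_force": force on the tool from outside, world axes, zero at the start; "wrist_torque": the same for the moment, N m; "gripper_width": finger opening in m; "finger_force": force on a finger pad.
Only numpy, scipy, OpenCV 4.12 (cv2) and the standard library are available. Lean on these libraries where they do the work, as an engineer would, in place of code of your own. Each camera call takes 0.05 s, during which the arm holds its last target. There are 200 camera calls.

## Working session

There is one attempt and no reset: what is moved stays moved. The work goes in short steps, Python scripts to look and compute and a tool call to move; the robot and the scene stay as the last step left them, time stands still between calls to the robot, and variables do not carry over. Pictures are saved under pics/ and viewed, at most 10 in all, crops included, and the job is handed in when it is done.

Besides the shell and the picture viewer there is one more tool, called after "Request:" as a command line: name --argument value ..., lists and objects as JSON in quotes. move_arm: Moves the arm, as the interface text tells. Its arguments: {"type":"object","properties":{"steps":{"type":"array","items":{"type":"array"}},"gripper":{"type":"number"},"squeeze":{"type":"number"}},"required":["steps"]}

```bash
mkdir -p pics; cat > h.py <<'E'
import numpy as np, cv2
from workcell import sense, eyes, env
def shot(name,fn):
    c=eyes.camera(name); cv2.imwrite('pics/'+fn+'.png',c['pixels'][:,:,::-1])
    np.savez('pics/'+fn+'.npz',**{k:np.array(v) for k,v in c.items()}); return c
def load(fn): return np.load('pics/'+fn+'.npz',allow_pickle=True)
def ray(c,u,v,z):
    T=c['cam_to_world']; d=T[:3,:3]@np.array([(u-c['cx'])/c['fx'],-(v-c['cy'])/c['fy'],-1]); o=T[:3,3]
    return o+d*(z-o[2])/d[2]
def proj(c,p):
    T=c['cam_to_world']; q=T[:3,:3].T@(np.array(p)-T[:3,3]); return c['cx']+c['fx']*q[0]/-q[2], c['cy']-c['fy']*q[1]/-q[2]
E
python3 - <<'E'
from h import *
c=[shot(n,n+'0') for n in('scene','side')]
for k in c: print({a:b for a,b in k.items() if a!='pixels'})
s=sense();print(s['time'],s['position'],s['eef_rot'],s['gripper_width'],env.grasp_offset)
E
```

```text
{'fx': 542.0315066092387, 'fy': 542.0315066092387, 'cx': 279.7224162276438, 'cy': 200.05202709415386, 'cam_to_world': array([[-0.43934622, -0.53610787,  0.72080736,  1.60891908],
       [ 0.89829736, -0.25677689,  0.35654941,  0.54463366],
       [-0.00606227,  0.80414799,  0.59439824,  0.92701262],
       [ 0.        ,  0.        ,  0.        ,  1.        ]])}
{'fx': 512.8451144964247, 'fy': 512.8451144964247, 'cx': 275.2517448923864, 'cy': 208.4634972529694, 'cam_to_world': array([[-0.9679511 ,  0.18528281, -0.16953155,  0.31971596],
       [-0.25094188, -0.74028956,  0.62369828,  0.86498601],
       [-0.00994186,  0.646252  ,  0.76305931,  1.11955463],
       [ 0.        ,  0.        ,  0.        ,  1.        ]])}
0.1 [ 0.19463238 -0.59370845  0.30340621] [[ 9.50229573e-01  3.11550373e-01 -3.50286276e-04]
 [ 3.11550566e-01 -9.50229140e-01  9.09309165e-04]
 [-4.95566168e-05 -9.73184348e-04 -9.99999525e-01]] 0.08566528286753106 0.0539
```

View pics/scene0.png

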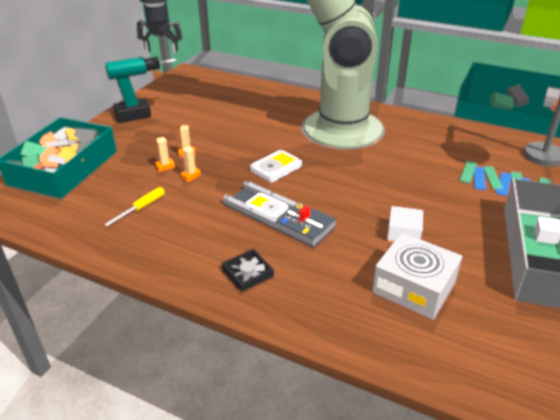

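View pics/side0.png

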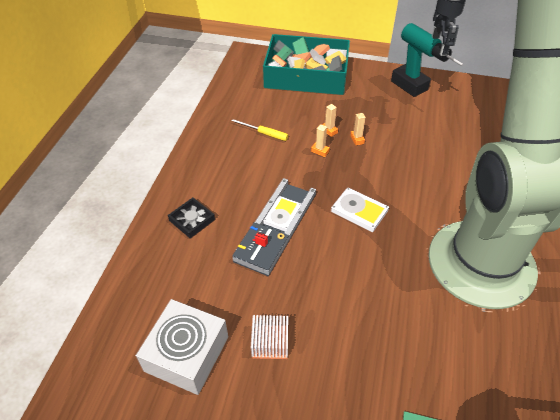

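The scene view shows the jig with the drive in it at about (280,210), three push blocks near (178,155), and a bigger decoy drive at (277,165). The side view shows the jig at about (275,225), with the red knob at (261,240). I'll enlarge both.

```bash
python3 - <<'E'
from h import *
a=load('side0');b=load('scene0')
A=cv2.resize(a['pixels'][170:280,220:330],None,fx=5,fy=5,interpolation=cv2.INTER_CUBIC)
B=cv2.resize(a['pixels'][95:165,305:375],None,fx=3.5,fy=3.5,interpolation=cv2.INTER_CUBIC)
C=cv2.resize(b['pixels'][120:190,150:220],None,fx=3.5,fy=3.5,interpolation=cv2.INTER_CUBIC)
im=np.zeros((550,800,3),np.uint8); im[:,:550]=A; im[:245,550:795]=B; im[250:495,550:795]=C
cv2.imwrite('pics/crop0.png',im[:,:,::-1])
for p in [(320,152),(331,132),(358,142)]: print('side block',ray(a,*p,0.0))
for p in [(165,165),(190,175),(185,152)]: print('scene block',ray(b,*p,0.0))
for n,(u,v),z in [('fan',(191,217),.02),('psu',(180,340),.08),('hs',(269,336),.05),('scr',(262,131),.013),('big',(360,210),.01)]: print(n,ray(a,u,v,z))
E
```

```text
side block [ 0.49016392 -0.31003704  0.        ]
side block [ 0.47384917 -0.41143251  0.        ]
side block [ 0.38114916 -0.38481754  0.        ]
scene block [ 0.47397176 -0.42035812  0.        ]
scene block [ 4.87525850e-01 -3.17188628e-01 -1.11022302e-16]
scene block [ 0.3809103 -0.4076738  0.       ]
fan [0.78316427 0.05311708 0.02      ]
psu [0.65816002 0.43073677 0.08      ]
hs [0.47633557 0.35948728 0.05      ]
scr [ 0.68989831 -0.3477744   0.013     ]
big [ 0.3327726  -0.09449879  0.01      ]
```

View pics/crop0.png

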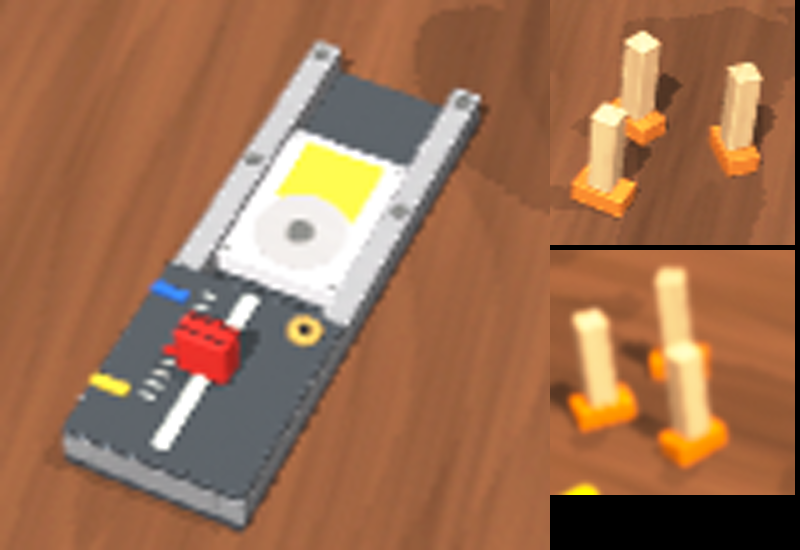

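The crop shows the jig with the knob at about (207,345), its pointer at (168,350), the blue mark at (170,291), the yellow mark at (109,385), on the knob's +y side, and the bush at (304,330). The leftmost push block is the one at world (0.489,-0.313).

```bash
cat >> h.py <<'E'
from scipy.optimize import least_squares
def j2w(P,p): 
    x,y,t=P; return np.array([x+np.cos(t)*p[0]-np.sin(t)*p[1], y+np.sin(t)*p[0]+np.cos(t)*p[1], p[2]])
def w2j(P,w):
    x,y,t=P; d=np.array(w[:2])-[x,y]; return np.array([np.cos(t)*d[0]+np.sin(t)*d[1], -np.sin(t)*d[0]+np.cos(t)*d[1]])
E
python3 - <<'E'
from h import *
a=load('side0')
px=lambda u,v:(u/5+220-.4,v/5+170-.4)
obs=[((52,120,32),(65,437)),((-52,120,32),(247,498)),((52,-190,26),(314,42)),((-52,-190,26),(483,95)),((-36,12,36),(304,330)),((-36.5,-2,26),(330,318))]
f=lambda P:np.concatenate([np.array(proj(a,j2w(P,np.array(m)/1e3)))-px(*o) for m,o in obs])
r=least_squares(f,[.56,.0,-.5],x_scale=[.01,.01,.1]);P=r.x;print(P,np.round(r.fun,1))
for n,q,z in [('yel',(109,384),.035),('blue',(170,291),.035),('ptr',(168,351),.034),('ktop',(203,333),.066),('drive front L',(218,260),.021),('drive front R',(335,305),.021),('back L',(300,130),.021),('back R',(410,165),.021)]:
    print(n,w2j(P,ray(a,*px(*q),z)))
for m in [(0,60,56),(0,6,56)]: print(j2w(P,np.array(m)/1e3))
# block
b=load('scene0')
pb=lambda u,v:((u-550)/3.5+305-.4,v/3.5+95-.4); pc=lambda u,v:((u-550)/3.5+150-.4,(v-250)/3.5+120-.4)
print('top side',ray(a,*pb(609,110),.101),'top scene',ray(b,*pc(684,350),.101))
q=[ray(a,*pb(*k),.02) for k in [(572,182),(622,202),(637,178)]];print(q)
S=sense();R=S['eef_rot'];g=S['position']+R@[0,0,env.grasp_offset];print('tool yaw x-axis',np.arctan2(R[1,0],R[0,0]))
E
```

```text
[ 0.55406763  0.04822543 -0.18177327] [ 0.5 -1.4  0.5  0.5  0.3 -0.  -0.7  0.1  1.1 -0.  -1.8  0.9]
yel [0.04479854 0.08687687]
blue [0.04334161 0.01846089]
ptr [0.0267297  0.05422034]
ktop [0.00354895 0.05722613]
drive front L [ 0.03442396 -0.0214479 ]
drive front R [-0.03686787 -0.01958092]
back L [ 0.03326974 -0.12706286]
back R [-0.034531  -0.1287161]
[0.56491407 0.10723691 0.056     ]
[0.55515227 0.05412658 0.056     ]
top side [ 0.49270407 -0.3159405   0.101     ] top scene [ 0.49293891 -0.30844958  0.101     ]
[array([ 0.51953234, -0.30614153,  0.02      ]), array([ 0.47133835, -0.29151385,  0.02      ]), array([ 0.46422204, -0.32523102,  0.02      ])]
tool yaw x-axis 0.3168243780397475
```

Request:
move_arm --steps '[[[0.567,-0.546,0.04],0.5],[[0.567,-0.546,0.04],0.5],[[0.567,-0.546,0.04],0.5],[[0.567,-0.546,0.04],0.5],[[0.567,-0.546,0.04],0.5],[[0.567,-0.546,0.04],0.5],[[0.567,-0.546,0.04],0.5],[[0.567,-0.546,0.04],0.5],[[0.567,-0.546,0.04],0.5],[[0.567,-0.546,0.04],0.5],[[0.567,-0.546,0.04],0.5],[[0.567,-0.546,0.04],0.5],[[0.567,-0.546,0.04],0.5],[[0.567,-0.546,0.04],0.5],[[0.567,-0.546,0.04],0.5],[[0.567,-0.546,0.04],0.5],[[0.567,-0.546,0.04],0.5],[[0.567,-0.546,0.04],0.5],[[0.567,-0.546,0.04],0.5],[[0.567,-0.546,0.04],0.5]]' --gripper 1

```text
time: 2.1
position: [0.5632, 0.1003, 0.264]
eef_rot: [[0.983, -0.184, 0.0], [-0.184, -0.983, -0.0], [0.0, 0.0, -1.0]]
contact_force: [-0.5, 0.1, 0.2]
gripper_width: 0.0853
finger_force: 0.0
```

```bash
python3 - <<'E'
from h import *
c=shot('wrist','w1'); s=sense(); R=s['eef_rot'];print(s['time'],s['position'],np.arctan2(R[1,0],R[0,0]),s['contact_force'])
print({a:b for a,b in c.items() if a!='pixels'})
E
```

```text
2.15 [0.56328543 0.10050963 0.26413042] -0.1846671033238504 [ 0.08454044 -0.42281481  0.07638782]
{'fx': 364.3393534947185, 'fy': 364.3393534947185, 'cx': 274.5819896914462, 'cy': 210.33765749497, 'cam_to_world': array([[-1.83699411e-01,  9.28251659e-01,  3.23424465e-01,
         6.46827432e-01],
       [-9.82982434e-01, -1.73554030e-01, -6.02040983e-02,
         8.43593985e-02],
       [ 2.47064969e-04, -3.28980025e-01,  9.44336848e-01,
         3.34299554e-01],
       [ 0.00000000e+00,  0.00000000e+00,  0.00000000e+00,
         1.00000000e+00]])}
```

View pics/w1.png

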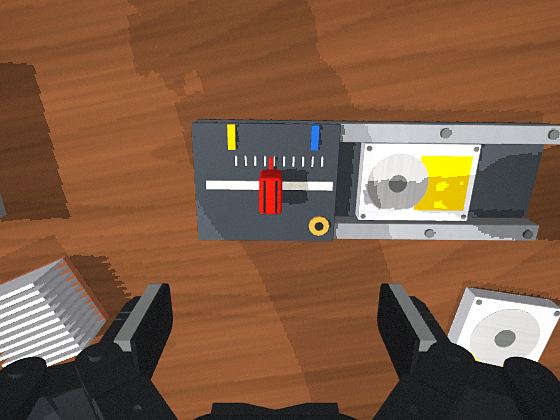

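The wrist view shows the yellow mark at (231,137), blue at (315,138), the pointer at (271,162), the bush at (319,226), and the drive's front edge at x≈357. The decoy drive and the heat sink stand clear.

```bash
python3 - <<'E'
from h import *
a=load('w1')
obs=[((52,120,32),(193,121)),((-52,120,32),(198,240)),((-36,12,36),(319,226)),((-36.5,-2,32),(335,224)),((-52,-190,26),(538,239)),((52,-2,32),(340,124))]
f=lambda P:np.concatenate([np.array(proj(a,j2w(P,np.array(m)/1e3)))-o for m,o in obs])
r=least_squares(f,[.56,.0,-.2],x_scale=[.01,.01,.1]);P=r.x;print(P,np.round(r.fun,1))
im=a['pixels'].astype(int)
red=(im[...,0]>130)&(im[...,1]<70)&(im[...,2]<70);yel=(im[...,0]>150)&(im[...,1]>130)&(im[...,2]<80)
v,u=np.nonzero(yel[115:155,215:245]);print('yel px',u.mean()+215,v.mean()+115);Y=w2j(P,ray(a,u.mean()+215,v.mean()+115,.035));print(Y)
v,u=np.nonzero(red[155:168,255:285]);print('ptr',u.mean()+255,v.mean()+155,w2j(P,ray(a,u.mean()+255,v.mean()+155,.034)))
for row in (172,180,195,200,208,212): 
    u=np.nonzero(red[row,240:300])[0]+240; print(row,u.min(),u.max(),w2j(P,ray(a,u.min()-.5,row,.066)),w2j(P,ray(a,u.max()+.5,row,.066)))
print('drive',[w2j(P,ray(a,*q,.021)) for q in [(360,142),(356,219),(481,144),(469,221)]])
E
```

```text
[ 0.55639954  0.04829395 -0.19186103] [-1.9  0.9  0.9 -0.3  0.7 -0.4 -0.1  0.6 -1.3  0.2  1.6 -1. ]
yel px 230.89949748743717 136.40201005025125
[0.04098563 0.0877727 ]
ptr 270.5 162.0 [0.01995663 0.05553782]
172 260 280 [0.01888426 0.06347792] [0.01899569 0.04768155]
180 259 281 [0.01268561 0.064276  ] [0.01280847 0.0468466 ]
195 259 281 [0.00082142 0.06436388] [0.00094583 0.04668811]
200 259 281 [-0.00320819  0.06439373] [-0.00308327  0.04663429]
208 259 280 [-0.00973554  0.06444209] [-0.00961524  0.04732515]
212 260 280 [-0.01303124  0.06368553] [-0.01291601  0.04728403]
drive [array([ 0.03511956, -0.02077986]), array([-0.03514746, -0.02302741]), array([ 0.03415121, -0.12455145]), array([-0.03638146, -0.12716152])]
```

Request:
move_arm --steps '[[[0.002,-0.003,0.05],0],[[0.002,-0.003,0.1],0],[[0.002,-0.003,0.13],0],[[0.002,-0.003,0.152],0],[[0.002,-0.003,0.152],0],[[0.002,-0.003,0.152],0]]'

```text
time: 2.75
position: [0.5661, 0.1037, 0.1126]
eef_rot: [[0.983, -0.183, 0.0], [-0.183, -0.983, -0.0], [0.0, 0.0, -1.0]]
contact_force: [0.5, 0.4, 0.9]
gripper_width: 0.0852
finger_force: 0.0
```

Request:
move_arm --steps '[[[0,0,0],0],[[0,0,0],0],[[0,0,0],0],[[0,0,0],0],[[0,0,0],0],[[0,0,0],0],[[0,0,0],0],[[0,0,0],0]]' --gripper -1 --squeeze 40

```text
time: 3.55
position: [0.566, 0.104, 0.1124]
eef_rot: [[0.983, -0.183, 0.0], [-0.183, -0.983, -0.0], [0.0, -0.0, -1.0]]
contact_force: [-2.0, -1.4, 8.4]
gripper_width: 0.0171
finger_force: 41.8
```

Request:
move_arm --steps '[[[0,-0.005,0],0],[[0,-0.01,0],0],[[0,-0.015,0],0],[[0,-0.02,0],0],[[0,-0.025,0],0],[[0,-0.029,0],0],[[0,-0.031,0],0],[[0,-0.031,0],0],[[0,-0.031,0],0]]'

```text
time: 4.45
position: [0.5718, 0.1336, 0.1124]
eef_rot: [[0.983, -0.183, 0.0], [-0.183, -0.983, -0.001], [0.001, 0.001, -1.0]]
contact_force: [-0.9, -5.8, 9.0]
gripper_width: 0.0174
finger_force: 41.8
```

```bash
python3 - <<'E'
from h import *
a=shot('wrist','w2'); im=a['pixels']
cv2.imwrite('pics/w2c.png',cv2.resize(im[60:300,120:440],None,fx=2.5,fy=2.5,interpolation=cv2.INTER_CUBIC)[:,:,::-1])
E
```

```text
(no output)
```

View pics/w2c.png

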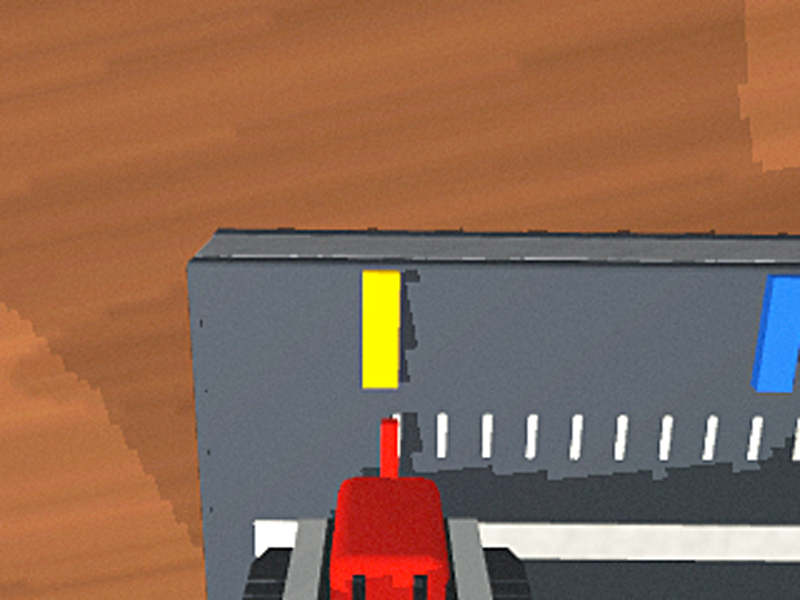

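The pointer is at x=390 and the mark's centre at 381, where 38 px is 6 mm, so the knob is about 1.4 mm short. I'll nudge it.

Request:
move_arm --steps '[[[0,-0.001,0],0],[[0,-0.002,0],0],[[0,-0.002,0],0],[[0,-0.002,0],0]]'

```text
time: 4.9
position: [0.5722, 0.1352, 0.1124]
eef_rot: [[0.983, -0.184, 0.0], [-0.184, -0.983, -0.002], [0.0, 0.001, -1.0]]
contact_force: [-1.3, -7.7, 8.4]
gripper_width: 0.0171
finger_force: 41.9
```

Request:
move_arm --steps '[[[0,0,0],0],[[0,0,0],0],[[0,0,0],0],[[0,0,0],0],[[0,0,-0.02],0],[[0,0,-0.06],0],[[0,0,-0.1],0],[[0,0,-0.1],0]]' --gripper 1

```text
time: 5.7
position: [0.5737, 0.1372, 0.2168]
eef_rot: [[0.983, -0.182, 0.007], [-0.182, -0.983, 0.002], [0.006, -0.003, -1.0]]
contact_force: [0.4, 0.3, 0.2]
gripper_width: 0.0856
finger_force: 0.0
```

```bash
python3 - <<'E'
from h import *
a=shot('wrist','w3'); im=a['pixels'].astype(int)
red=(im[...,0]>130)&(im[...,1]<70)&(im[...,2]<70);yel=(im[...,0]>150)&(im[...,1]>130)&(im[...,2]<80)
n,l,st,ce=cv2.connectedComponentsWithStats(yel.astype(np.uint8)); print([(st[i],ce[i]) for i in range(1,n) if st[i][4]>50])
n,l,st,ce=cv2.connectedComponentsWithStats(red.astype(np.uint8)); print([(st[i],ce[i]) for i in range(1,n) if st[i][4]>20])
v,u=np.nonzero(red); top=v.min(); print([(r,u[v==r].min(),u[v==r].max()) for r in range(top,top+20,2)])
np.save('x.npy',0)
s=sense();print(s['position'],s['eef_rot'][:,0])
P=[.556,.0483,-.188]; 
i=[ (st_,c_) for st_,c_ in []]
E
```

```text
[(array([275, 138,  10,  30, 264], dtype=int32), array([279.43181818, 152.54924242])), (array([ 484,  175,   73,   62, 3138], dtype=int32), array([523.03983429, 204.66539197]))]
[(array([ 266,  176,   28,   68, 1268], dtype=int32), array([279.04337539, 214.22397476]))]
[(176, np.int64(278), np.int64(281)), (178, np.int64(278), np.int64(281)), (180, np.int64(278), np.int64(281)), (182, np.int64(277), np.int64(281)), (184, np.int64(278), np.int64(281)), (186, np.int64(278), np.int64(281)), (188, np.int64(278), np.int64(281)), (190, np.int64(270), np.int64(281)), (192, np.int64(268), np.int64(290)), (194, np.int64(267), np.int64(291))]
[0.57285789 0.13690865 0.21437117] [ 0.98323836 -0.1822859   0.00376474]
```

The knob is aligned (pointer at 279.5, mark at 279.4). Next is the push block.

Request:
move_arm --steps '[[[0.003,0.456,-0.06],0.09],[[0.003,0.456,-0.06],0.09],[[0.003,0.456,-0.06],0.09],[[0.003,0.456,-0.06],0.09],[[0.003,0.456,-0.06],0.09],[[0.003,0.456,-0.06],0.09],[[0.003,0.456,-0.06],0.09],[[0.003,0.456,-0.06],0.09],[[0.003,0.456,-0.06],0.09],[[0.003,0.456,-0.06],0.09],[[0.003,0.456,-0.06],0.09],[[0.003,0.456,-0.06],0.09],[[0.003,0.456,-0.06],0.09],[[0.003,0.456,-0.06],0.09]]'

```text
time: 7.15
position: [0.4923, -0.311, 0.2717]
eef_rot: [[0.963, -0.268, -0.0], [-0.268, -0.963, 0.0], [-0.0, -0.0, -1.0]]
contact_force: [-0.3, 0.1, 0.9]
gripper_width: 0.0853
finger_force: 0.0
```

```bash
python3 - <<'E'
from h import *
a=shot('wrist','w4'); s=sense(); R=s['eef_rot'];print(s['time'],s['position'],np.arctan2(R[1,0],R[0,0]))
print(proj(a,[.492,-.312,.101]))
E
```

```text
7.2 [ 0.49220718 -0.31127175  0.27177689] -0.27164836094703326
(np.float64(275.5979646000806), np.float64(211.86254708194085))
```

View pics/w4.png

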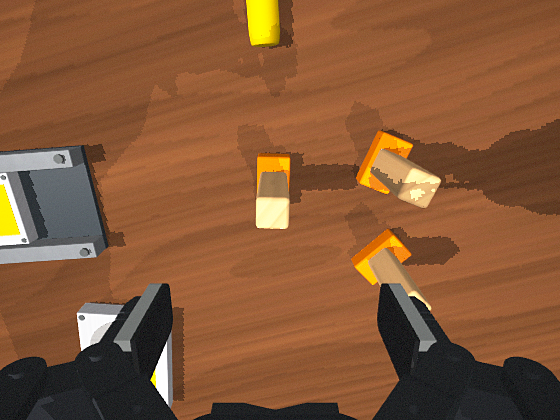

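The target block is at (273,213), square to the tool. The other two are to the right, beyond the finger span. I'll descend and grasp.

Request:
move_arm --steps '[[[-0.001,-0.0015,0.05],0],[[-0.001,-0.0015,0.1],0],[[-0.001,-0.0015,0.13],0],[[-0.001,-0.0015,0.14],0],[[-0.001,-0.0015,0.14],0],[[-0.001,-0.0015,0.14],0]]'

```text
time: 7.8
position: [0.492, -0.3108, 0.1334]
eef_rot: [[0.963, -0.27, 0.002], [-0.27, -0.963, -0.001], [0.002, 0.0, -1.0]]
contact_force: [0.5, 0.1, 1.1]
gripper_width: 0.0855
finger_force: 0.0
```

Request:
move_arm --steps '[[[0,0,0],0],[[0,0,0],0],[[0,0,0],0],[[0,0,0],0],[[0,0,0],0],[[0,0,0],0],[[0,0,0],0],[[0,0,-0.02],0],[[0,0,-0.06],0],[[0,0,-0.08],0],[[0,0,-0.08],0]]' --gripper -1 --squeeze 50

```text
time: 8.9
position: [0.4921, -0.3112, 0.2146]
eef_rot: [[0.963, -0.27, 0.004], [-0.27, -0.963, -0.002], [0.004, 0.001, -1.0]]
contact_force: [0.5, -0.1, -2.6]
gripper_width: 0.0233
finger_force: 49.1
```

```bash
python3 - <<'E'
from h import *
s=sense();R=s['eef_rot'];p=s['position'];print(p,np.arctan2(R[1,0],R[0,0]),s['gripper_width'])
P=[.556,.0483,-.188]
t=j2w(P,[0,-.160,0]);d=np.array([t[0]-p[0],t[1]-p[1],0]);print('to jig y -160',t,R.T@d)
# refit jig pose check from w4 mouth corners
a=load('w4');print([w2j(P,ray(a,*q,.026)) for q in [(80,147),(97,256)]],'expect y -190, x 52/-52')
E
```

```text
[ 0.49208741 -0.31120133  0.21456873] -0.27348567242869204 0.02334873494549078
to jig y -160 [ 0.52609688 -0.1088808   0.        ] [-0.02189889 -0.20398677 -0.00028278]
[array([ 0.05146465, -0.19998445]), array([-0.05254863, -0.18923024])] expect y -190, x 52/-52
```

Request:
move_arm --steps '[[[-0.022,-0.209,0],-0.085],[[-0.022,-0.209,0],-0.085],[[-0.022,-0.209,0],-0.085],[[-0.022,-0.209,0],-0.085],[[-0.022,-0.209,0],-0.085],[[-0.022,-0.209,0],-0.085],[[-0.022,-0.209,0],-0.085],[[-0.022,-0.209,0],-0.085]]'

```text
time: 9.7
position: [0.526, -0.1049, 0.2115]
eef_rot: [[0.982, -0.189, -0.001], [-0.189, -0.982, -0.0], [-0.001, 0.0, -1.0]]
contact_force: [-0.5, -0.2, -1.4]
gripper_width: 0.0236
finger_force: 49.5
```

```bash
python3 - <<'E'
from h import *
a=shot('wrist','w5'); s=sense(); R=s['eef_rot'];p=s['position'];print(p,np.arctan2(R[1,0],R[0,0]))
print(w2j([.556,.0483,-.188],p))
E
```

```text
[ 0.52608543 -0.10485658  0.2115802 ] -0.19029959889663456
[-0.00076335 -0.15604883]
```

View pics/w5.png

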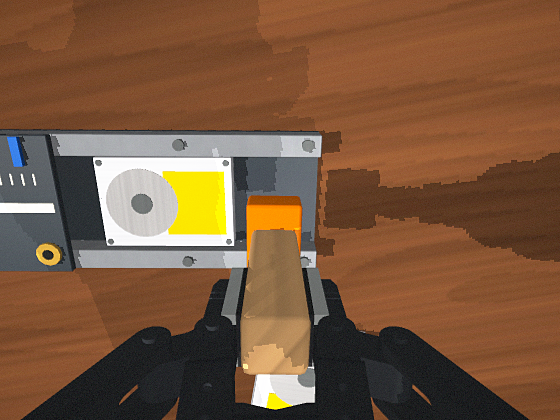

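The foot is square over the channel (248–301, 196), just behind the drive, whose rear is at x≈235. I'll lower it, then push slowly.

Request:
move_arm --steps '[[[0.001,0,0.03],0],[[0.001,0,0.05],0],[[0.001,0,0.06],0],[[0.001,0,0.066],0],[[0.001,0,0.07],0],[[0.001,0,0.07],0],[[0.001,0,0.07],0]]'

```text
time: 10.45
position: [0.5277, -0.1037, 0.1425]
eef_rot: [[0.982, -0.187, 0.001], [-0.187, -0.982, -0.0], [0.001, -0.0, -1.0]]
contact_force: [-0.5, 0.6, -1.6]
gripper_width: 0.0236
finger_force: 49.4
```

Request:
move_arm --steps '[[[0,-0.006,0],0],[[0,-0.012,0],0],[[0,-0.018,0],0],[[0,-0.024,0],0],[[0,-0.03,0],0],[[0,-0.036,0],0],[[0,-0.042,0],0],[[0,-0.048,0],0],[[0,-0.054,0],0],[[0,-0.06,0],0],[[0,-0.066,0],0],[[0,-0.072,0],0],[[0,-0.078,0],0],[[0,-0.084,0],0],[[0,-0.09,0],0],[[0,-0.095,0],0],[[0,-0.1,0],0],[[0,-0.104,0],0],[[0,-0.106,0],0],[[0,-0.106,0],0]]'

```text
time: 12.45
position: [0.5473, 0.001, 0.1419]
eef_rot: [[0.982, -0.187, 0.0], [-0.187, -0.982, 0.0], [-0.0, -0.0, -1.0]]
contact_force: [0.1, -0.2, -2.1]
gripper_width: 0.0237
finger_force: 49.2
```

```bash
python3 - <<'E'
from h import *
a=shot('wrist','w6'); s=sense(); R=s['eef_rot'];p=s['position'];print(p,np.arctan2(R[1,0],R[0,0]),s['contact_force'])
print(w2j([.556,.0483,-.188],p))
E
```

```text
[0.5472455  0.00082527 0.14183693] -0.18798440016817738 [ 0.41997214  0.005166   -1.30985237]
[ 0.00027252 -0.0482744 ]
```

View pics/w6.png

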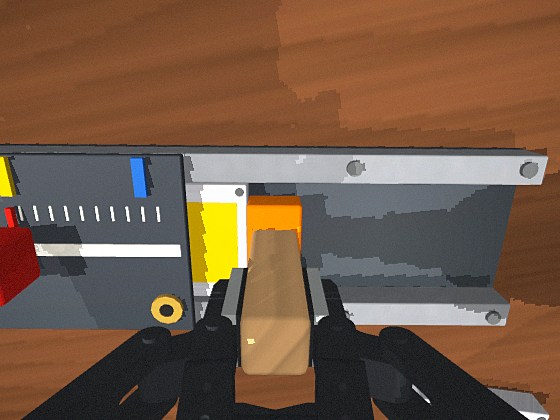

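The drive is ahead of the foot, and its rear is visible at x≈247. About 15 mm remain. I'll creep forward and watch the force.

Request:
move_arm --steps '[[[0,-0.002,0],0],[[0,-0.004,0],0],[[0,-0.006,0],0],[[0,-0.008,0],0],[[0,-0.01,0],0],[[0,-0.011,0],0],[[0,-0.012,0],0]]'

```text
time: 13.2
position: [0.5495, 0.0124, 0.1419]
eef_rot: [[0.982, -0.187, -0.0], [-0.187, -0.982, -0.0], [-0.0, 0.0, -1.0]]
contact_force: [-0.5, -0.9, -3.1]
gripper_width: 0.0235
finger_force: 49.0
```

Request:
move_arm --steps '[[[0,-0.0005,0],0],[[0,-0.001,0],0]]'

```text
time: 13.4
position: [0.5497, 0.0133, 0.1419]
eef_rot: [[0.982, -0.187, -0.0], [-0.187, -0.982, -0.0], [-0.0, 0.0, -1.0]]
contact_force: [-0.1, -0.6, -3.4]
gripper_width: 0.0234
finger_force: 49.0
```

Request:
move_arm --steps '[[[0,-0.0005,0],0],[[0,-0.001,0],0]]'

```text
time: 13.6
position: [0.5499, 0.0142, 0.1419]
eef_rot: [[0.982, -0.187, 0.0], [-0.187, -0.982, 0.0], [0.0, -0.0, -1.0]]
contact_force: [-0.1, -1.3, -2.1]
gripper_width: 0.0233
finger_force: 49.0
```

Request:
move_arm --steps '[[[0,-0.0005,0],0],[[0,-0.001,0],0]]'

```text
time: 13.8
position: [0.5501, 0.0153, 0.1419]
eef_rot: [[0.982, -0.187, -0.0], [-0.187, -0.982, -0.0], [-0.0, 0.0, -1.0]]
contact_force: [-0.2, -2.2, -2.2]
gripper_width: 0.0234
finger_force: 49.1
```

Request:
move_arm --steps '[[[0,-0.0005,0],0],[[0,-0.0005,0],0]]'

```text
time: 14.0
position: [0.5501, 0.0154, 0.1419]
eef_rot: [[0.982, -0.187, -0.0], [-0.187, -0.982, -0.0], [-0.0, 0.0, -1.0]]
contact_force: [-0.0, -5.1, -1.9]
gripper_width: 0.0234
finger_force: 49.0
```

```bash
python3 - <<'E'
from h import *
a=shot('wrist','w7'); s=sense(); p=s['position'];print(p,s['contact_force'],w2j([.556,.0483,-.188],p))
im=a['pixels']
cv2.imwrite('pics/w7c.png',cv2.resize(im[100:350,0:330],None,fx=2.4,fy=2.4,interpolation=cv2.INTER_CUBIC)[:,:,::-1])
E
```

```text
[0.55013074 0.01539783 0.14189651] [-0.02621554 -3.5959217  -0.39406937] [ 0.00038339 -0.03341937]
```

View pics/w7c.png

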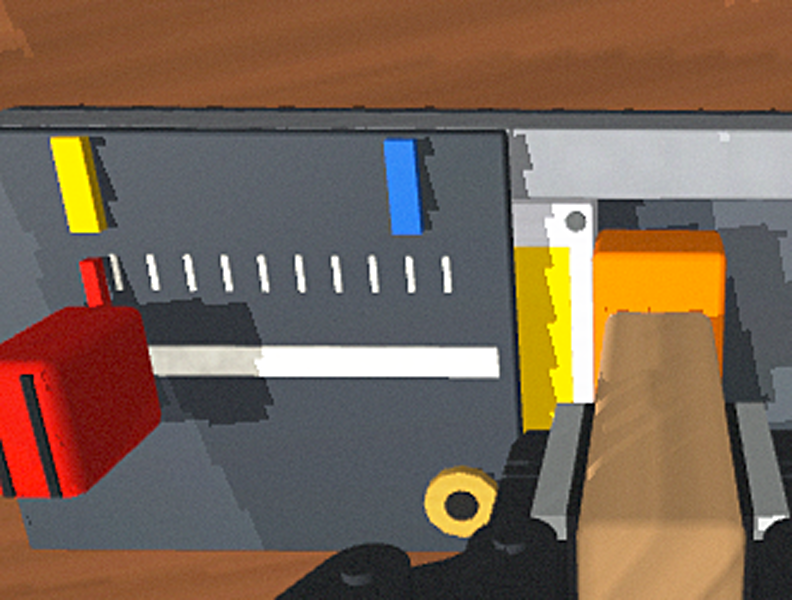

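Contact was made at the predicted place (jig y −33.4 mm, about 4 N) and the pointer is still in line with the yellow mark. I'll back off, lift, and return the block to its original spot.

Request:
move_arm --steps '[[[0,0,0],0],[[0,0,0],0],[[0,0.002,0],0],[[0,0.01,0],0],[[0,0.03,0],0],[[0,0.03,-0.04],0],[[0,0.03,-0.08],0],[[0,0.03,-0.08],0]]'

```text
time: 14.85
position: [0.5463, -0.0141, 0.2264]
eef_rot: [[0.982, -0.188, 0.007], [-0.188, -0.982, 0.001], [0.007, -0.002, -1.0]]
contact_force: [0.5, 0.5, -1.9]
gripper_width: 0.0235
finger_force: 49.6
```

```bash
python3 - <<'E'
from h import *
s=sense();p=s['position'];print(p,s['eef_rot'].T@(np.array([.492,-.311,.22])-p))
E
```

```text
[ 0.54630726 -0.01412392  0.22637965] [0.00238379 0.30180437 0.0058161 ]
```

Request:
move_arm --steps '[[[0.002,0.302,0],0],[[0.002,0.302,0],0],[[0.002,0.302,0],0],[[0.002,0.302,0],0],[[0.002,0.302,0],0],[[0.002,0.302,0],0],[[0.002,0.302,0],0],[[0.002,0.302,0],0],[[0.002,0.302,0],0],[[0.002,0.302,0],0]]'

```text
time: 15.85
position: [0.4905, -0.3094, 0.2218]
eef_rot: [[0.983, -0.185, 0.0], [-0.185, -0.983, 0.001], [-0.0, -0.001, -1.0]]
contact_force: [-0.7, -0.1, -1.5]
gripper_width: 0.0236
finger_force: 50.0
```

Request:
move_arm --steps '[[[0,0,0.04],0],[[0,0,0.07],0],[[0,0,0.08],0],[[0,0,0.085],0],[[0,0,0.085],0],[[0,0,0.085],0]]'

```text
time: 16.45
position: [0.4906, -0.3109, 0.1381]
eef_rot: [[0.982, -0.187, 0.001], [-0.187, -0.982, -0.001], [0.002, 0.0, -1.0]]
contact_force: [-0.5, -0.4, -2.0]
gripper_width: 0.0236
finger_force: 49.9
```

Request:
move_arm --steps '[[[0,0,0.002],0],[[0,0,0.004],0],[[0,0,0.005],0],[[0,0,0.005],0]]'

```text
time: 16.85
position: [0.4902, -0.3108, 0.1324]
eef_rot: [[0.982, -0.187, 0.001], [-0.187, -0.982, -0.0], [0.001, 0.0, -1.0]]
contact_force: [0.1, 1.5, 5.4]
gripper_width: 0.0235
finger_force: 50.8
```

Request:
move_arm --steps '[[[0,0,0],0],[[0,0,0],0],[[0,0,0],0],[[0,0,0],0],[[0,0,0],0],[[0,0,0],0],[[0,0,-0.02],0],[[0,0,-0.06],0],[[0,0,-0.1],0],[[0,0,-0.14],0],[[0,0,-0.14],0],[[0,0,-0.14],0]]' --gripper 1

```text
time: 18.05
position: [0.4901, -0.3109, 0.2727]
eef_rot: [[0.982, -0.187, 0.001], [-0.187, -0.982, -0.001], [0.002, 0.001, -1.0]]
contact_force: [0.2, 0.1, -0.2]
gripper_width: 0.0857
finger_force: 0.0
```

```bash
python3 - <<'E'
from h import *
a=shot('wrist','w8');b=shot('side','side8');s=sense();print(s['time'],s['position'],s['contact_force'])
im=np.zeros((420,800,3),np.uint8);im[:,:420]=a['pixels'][:,70:490];im[:380,420:]=cv2.resize(b['pixels'][95:285,190:380],None,fx=2,fy=2)
cv2.imwrite('pics/fin.png',im[:,:,::-1])
E
```

```text
18.15 [ 0.48963707 -0.31057771  0.27107981] [ 0.00970253 -0.21717185  0.32399951]
```

View pics/fin.png

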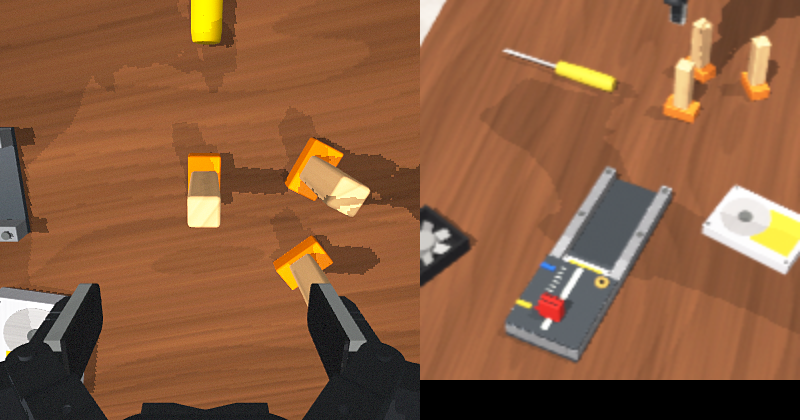

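The block stands upright on the bench at (205,213), the drive is under the cover, and the knob is at the yellow mark.

```bash
python3 -c "
from workcell import env
print(env.hand_in())"
```

```text
the job is handed in; nothing more can be done
None
```

The job is handed in, though no verdict came back: the knob is in line with the yellow mark, the drive rests against the stop, the push block stands upright on the bench near where it started, and I saw no sign that anything else moved.

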